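# Index the sample carousel to its loading gate

### The arm

A 6-joint arm with a two-finger parallel gripper is mounted at the origin on the work surface. World frame = base frame: x ahead of the robot, y to its left, z up, the work surface at z = 0. Lengths are in m, angles in rad, forces in N, time in s.
With the tool pointing down it reaches from about 0.3 to 0.875 m from the base axis. Payload 6.4 kg.
Tool frame: the origin (TCP) lies midway between the tips of the shut fingers; the grasp point (between the pads) lies 19 mm behind it; z points along the fingers, y is the line along which they close (so a half turn about z gives the same grasp; the last joint's range is limited). The gripper opens to 85 mm and grips with 20 to 120 N. Pads are 22 mm wide; open, the fingers measure 114 mm over their backs; the gripper's body (76 mm by 85 mm) begins 54 mm behind the grasp point. The pads swing forward as they close: fully open they stand 13 mm farther back than shut.
Start: joints at [-1.418, 0.181, 1.607, -0, 1.354, -0.206], TCP at [0.202, -0.538, 0.231] pointing down, gripper open.
Joint ranges: [-2.99, 2.99], [-0.89, 2.07], [0.3, 2.58], [-1.14, 4.28], [0, 2.63], [-3.12, 3.12]. Speed limits (rad/s): [2.57, 2.57, 3.01, 3.14, 3.14, 3.14].

### API

Orientations are given as a unit quaternion [w, x, y, z].
In Python, from bench import status, camera, ctrl gives the robot as it stands. The module is installed in compiled form; this text tells all that it offers.
- The arm moves only by the shell command python3 -m handwheel 'ROWS'. ROWS is JSON, a list that holds one entry, the list of rows, each a list of 7 numbers: the opening, from -1 (shut) to 1 (fully open), then the shift along the tool's x, y, z in cm, then the turn, a rotation vector about the tool's x, y, z in degrees. A call has 1 to 10 rows; each row is the pose to reach, as a shift and turn from the pose commanded when the call began, along the tool's axes at that moment; what a row does not reach only later rows make up. A row lasts 1/8 s, in which the tool goes at most 62.5 mm and 10.7 degrees, less where a joint would pass 70% of its speed; a pose out of reach is approached as far as the arm can. A call with a gripper value outside its range is refused whole. The fingers move at their own pace and stop on an object; the grip force is fixed at half the most. Time passes only in rows, so rows that repeat a pose let the fingers close. It gives the time, the measured TCP pose, the force, the opening and the grip force at its end, in the units of the state.
- status.get_obs(): the state, without advancing time (a new reading comes with each control period).
- camera(name): name is "scene" or "top"; returns a dict with "frame" (480x640x3 uint8, blue, green, red), "depth" (480x640 float32, m along the optical axis (not along the pixel's ray), 0 where there is no reading), "fx", "fy", "cx", "cy" (pixels), "extrinsics" (4x4, takes a point from camera to world coordinates). Camera axes: x right, y down, z forward; pixel columns grow to the right and rows downward; lengths in m; the calibration is good to about 2 mm. A picture is of the moment at which its call begins.
- ctrl.hand_in(): hands the job in; it is judged then, once.
The state is a dict: "time_s": time; "q": joint angles; "dq": joint speeds; "joint_efforts": joint torques, N m; "eef_pos": TCP position; "eef_rot": TCP orientation; "wrist_force": force on the tool from outside, world axes, zero at the start; "torque": the same for the moment, N m; "opening": opening from 0.0 (shut) to 1.0 (fully open); "grasp_force": force on a finger pad.
Only numpy, scipy, OpenCV 4.12 (cv2) and the standard library are available. Lean on these libraries where they do the work, as an engineer would, in place of code of your own. Each camera call takes 0.05 s, during which the arm holds its last target. There are 200 camera calls.

### The job

Bring the one big sample tube round from under the carousel's clear cover to the loading gate, so that its spoke points at the small steel pointer on the front of the base. The star wheel turns either way when its spokes are pushed sideways, one after another as they come round through the open front half: turn it gently, without flinging it, and leave it standing there.

Things in the scene. Friction and masses are not known exactly. Their poses are not given: they have to be found in the camera images.
- carousel: Grey base fixed to the table, 12 mm thick, radius 165 mm, 330 mm wide at the back. Origin on the wheel's upright axis at table height; its -x side is the front, roughly towards the robot. A clear cover, top 114 mm up, is fixed over x = +30 to +165 mm; the front is open. A dark steel pointer, top 30 mm up, on the front edge (x = -135 to -166, y = 0) points at the axis and marks the loading gate.
- wheel (a joint): Turn (rad) of the aluminium star wheel, anticlockwise from above; 0 or a full turn = big tube at the pointer. Free either way; needs 1 to 1.5 N at a spoke end, stays where left. Six spokes 60 deg apart, bars 10 mm wide, 60 to 74 mm above the table, out to 132 mm from the axis, 16 mm stud at 124 mm (58 to 76 mm up). Bare beyond 88 mm from the axis, free space below down to the base. Hub top 86 mm.
- big_tube (a point): Centre of the cap's top of the one big sample tube on the wheel (white cap 40 mm across; the other tubes' caps are 19 mm, one holder is empty). It is clipped firmly on one of the spokes, 66 mm from the axis, its top 92 mm above the table (the highest thing on the wheel), and goes round with it. At the start it is at the back, under the clear cover.
- gate (a point): Fixed point where the big tube's cap centre is when its spoke points exactly at the pointer: 66 mm from the wheel's axis on the pointer's side (x = -66 mm, y = 0 in the carousel's frame), 92 mm above the table.

How it is judged:
At the end, for the whole second after the job is handed in: The big tube's cap centre is within 15 mm, level, of the gate point (its spoke within about 13 degrees of the pointer), and the wheel is at rest (horizontal distance between big_tube and gate below 0.015 m and velocity of joint wheel between -0.1 and 0.1 rad/s); the robot touches nothing.
It fails at once if the wheel is flung round (faster than 5 rad/s) (velocity of joint wheel above 5 rad/s or velocity of joint wheel below -5 rad/s).
It also fails if it takes over 61 s, if anything falls off the work surface, if the arm or the gripper's body presses on something with over 40 N, if the wrist force passes 120 N, or if a joint passes its speed limit or range.

## Working session

There is one attempt and no reset: what is moved stays moved. The work goes in short steps, Python scripts to look and compute and a shell command to move; the robot and the scene stay as the last step left them, time stands still between calls to the robot, and variables do not carry over. Pictures are saved under pics/ and viewed, at most 10 in all, crops included, and the job is handed in when it is done.

```bash
mkdir -p pics
cat > h.py <<'E'
import numpy as np, cv2
from bench import status, camera, ctrl
def snap(n,f):
    c=camera(n); cv2.imwrite('pics/'+f,c['frame']); np.savez('pics/'+f+'.npz',**{k:np.array(v) for k,v in c.items()}); return c
def at(c,u,v,z):
    T=np.array(c['extrinsics']); d=T[:3,:3]@np.array([(u-c['cx'])/c['fx'],(v-c['cy'])/c['fy'],1]); o=T[:3,3]
    return o+d*(z-o[2])/d[2]
E
python3 - <<'E'
from h import *
c=snap('top','t1.png'); c2=snap('scene','s1.png')
print(np.array(c['extrinsics']).round(3)); o=status.get_obs(); print(o['time_s'],o['eef_pos'],o['eef_rot'])
E
```

```text
[[ 0.017 -0.99   0.142  0.483]
 [-0.998 -0.009  0.055  0.025]
 [-0.053 -0.143 -0.988  0.714]
 [ 0.     0.     0.     1.   ]]
0.1 [ 0.20184404 -0.53789063  0.23047223] [-7.87800755e-04  9.83948313e-01  1.78451947e-01  1.30179092e-05]
```

View pics/t1.png

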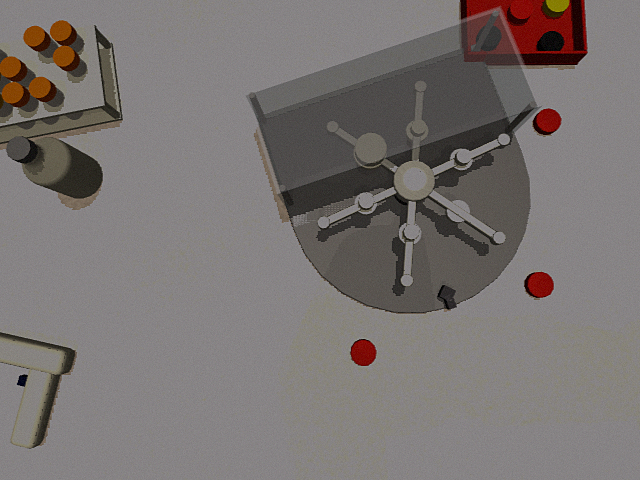

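View pics/s1.png

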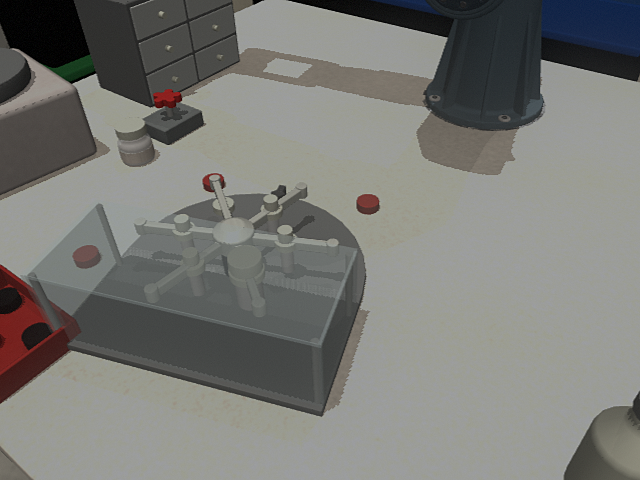

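The top view shows the hub at (414,181) and the pointer at (447,297). The big cap is at (370,149), on the spoke ending at (333,127) under the cover. The other stud ends are at (420,87), (504,140), (498,238), (407,281) and (323,222).

Run:
```python
from h import *
c=dict(np.load('pics/t1.png.npz'))
h=at(c,414,181,.086); p=at(c,445,291,.03); print(h,p, np.linalg.norm((p-h)[:2]))
ga=np.degrees(np.arctan2(*(p-h)[1::-1]));print('gate ang',ga)
for u,v in [(420,87),(504,140),(498,238),(407,281),(323,222),(333,127)]:
    e=at(c,u,v,.076)-h; print((e+h)[:2].round(3),np.hypot(e[0],e[1]).round(3),((np.degrees(np.arctan2(e[1],e[0]))-ga+180)%360-180).round(1))
e=at(c,370,149,.092)-h; print('cap',np.hypot(e[0],e[1]),(np.degrees(np.arctan2(e[1],e[0]))-ga))
from scipy.spatial.transform import Rotation as R
q=status.get_obs()['eef_rot'];print(R.from_quat(q[[1,2,3,0]] if hasattr(q,'shape') else q[1:]+q[:1]).as_matrix().round(3))
```

```text
[ 0.62623079 -0.05898698  0.086     ] [ 0.49405196 -0.10465066  0.03      ] 0.13984425289856767
gate ang -160.94155673652313
[ 0.751 -0.069] 0.125 156.3
[ 0.681 -0.172] 0.126 96.9
[ 0.558 -0.161] 0.122 37.2
[ 0.505 -0.051] 0.122 -23.0
[0.576 0.052] 0.122 -84.7
[0.698 0.041] 0.124 -144.8
cap 0.0664206966693029 215.38475060102292
[[ 0.936  0.351 -0.   ]
 [ 0.351 -0.936  0.002]
 [ 0.    -0.002 -1.   ]]
```

```bash
python3 -m handwheel '[[[-1,5,-3.8,0,0,0,0],[-1,10,-7.6,0,0,0,0],[-1,15,-11.4,0,0,0,0],[-1,20,-15.2,0,0,0,0],[-1,25,-19,0,0,0,0],[-1,30,-22.8,0,0,0,0],[-1,35,-26.6,0,0,0,0],[-1,40,-30.4,0,0,0,0],[-1,45,-34.2,0,0,0,0],[-1,48,-36.5,0,0,0,0]]]'
python3 -m handwheel '[[[-1,1.8,-1.4,0,0,0,0],[-1,1.8,-1.4,0,0,0,0],[-1,1.8,-1.4,2,0,0,0],[-1,1.8,-1.4,5,0,0,0],[-1,1.8,-1.4,8,0,0,0],[-1,1.8,-1.4,8,0,0,0]]]'
python3 - <<'E'
from h import *
c=snap('top','t2.png')
def tool(p):
    d=np.array(p)[:2]-[.6262,-.0590]; return np.array([.936*d[0]+.351*d[1],.351*d[0]-.936*d[1]])
o=status.get_obs(); print(o['eef_pos'],tool(o['eef_pos']),o['time_s'])
E
```

```text
time_s: 1.35
eef_pos: [0.5239, -0.0254, 0.231]
eef_rot: [-0.0, 0.984, 0.179, -0.0]
wrist_force: [1.1, -1.1, 0.6]
opening: -0.004
grasp_force: 0.0
time_s: 2.1
eef_pos: [0.5326, -0.0091, 0.1488]
eef_rot: [-0.001, 0.984, 0.178, -0.003]
wrist_force: [-0.2, -0.6, 0.3]
opening: -0.001
grasp_force: 0.0
[ 0.53407997 -0.0093106   0.15069301] [-0.06878337 -0.07884341] 2.15
```

View pics/t2.png

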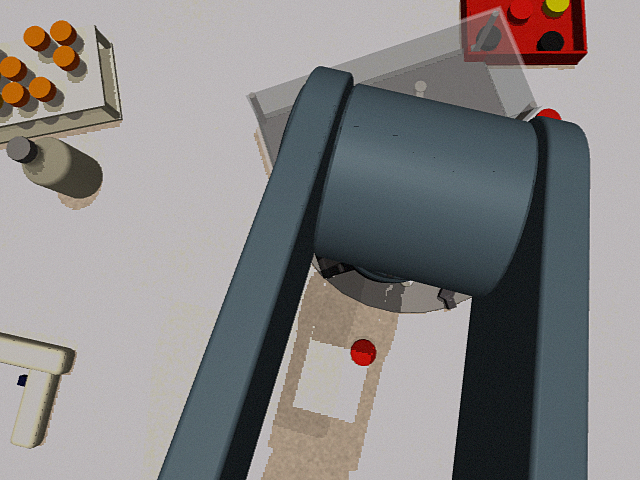

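```bash
python3 -m handwheel '[[[-1,0,0,4,0,0,0],[-1,0,0,8,0,0,0],[-1,0,0,11,0,0,0],[-1,0,0,11,0,0,0]]]'
python3 -m handwheel '[[[-1,-1.1,1.2,0,0,0,0],[-1,-1.7,1.9,0,0,0,0],[-1,-2.2,2.6,0,0,0,0],[-1,-2.6,3.4,0,0,0,0],[-1,-3,4.3,0,0,0,0],[-1,-3.2,5.2,0,0,0,0],[-1,-3.4,6.1,0,0,0,0],[-1,-3.5,7,0,0,0,0],[-1,-3.6,7.9,0,0,0,0],[-1,-3.6,7.9,0,0,0,0]]]'
```

```text
time_s: 2.65
eef_pos: [0.5341, -0.0089, 0.0407]
eef_rot: [-0.001, 0.984, 0.178, -0.001]
wrist_force: [-0.0, 0.2, 0.1]
opening: -0.001
grasp_force: 0.0
time_s: 3.9
eef_pos: [0.5294, -0.0962, 0.0413]
eef_rot: [0.0, 0.984, 0.178, 0.0]
wrist_force: [0.4, -0.3, 0.2]
opening: -0.002
grasp_force: 0.0
```

```bash
python3 -m handwheel '[[[-1,0,0.9,0,0,0,0],[-1,0.2,1.8,0,0,0,0],[-1,0.4,2.7,0,0,0,0],[-1,0.6,3.6,0,0,0,0],[-1,1,4.4,0,0,0,0],[-1,1.4,5.2,0,0,0,0],[-1,1.9,6,0,0,0,0],[-1,2.5,6.7,0,0,0,0],[-1,2.5,6.7,0,0,0,0]]]'
python3 -m handwheel '[[[-1,-1,-1,0,0,0,0],[-1,-1,-1,-4,0,0,0],[-1,-1,-1,-9,0,0,0],[-1,-6,-1,-12,0,0,0],[-1,-12,-1,-12,0,0,0],[-1,-17,-1,-12,0,0,0],[-1,-22,-1,-12,0,0,0],[-1,-22,-1,-12,0,0,0]]]'
python3 - <<'E'
from h import *
c=snap('top','t3.png')
o=status.get_obs(); print(o['eef_pos'],o['time_s'])
E
```

```text
time_s: 5.03
eef_pos: [0.5771, -0.15, 0.0415]
eef_rot: [0.001, 0.984, 0.178, 0.001]
wrist_force: [0.3, -0.2, 0.1]
opening: 0.004
grasp_force: 0.0
time_s: 6.02
eef_pos: [0.3636, -0.2169, 0.1608]
eef_rot: [-0.0, 0.984, 0.177, -0.0]
wrist_force: [0.4, 0.2, 0.1]
opening: 0.0
grasp_force: 0.0
[ 0.36517263 -0.2168776   0.16116011] 6.075
```

View pics/t3.png

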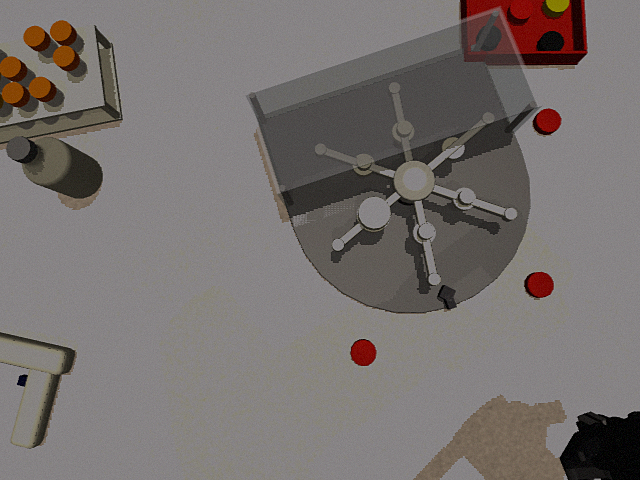

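The wheel has turned about 75° the right way. The big cap is now at (374,213) in the open front, with its stud at (338,245). The next spoke, at (434,279), is nearly at the pointer.

Run:
```python
from h import *
c=dict(np.load('pics/t3.png.npz'))
h=np.array([.6262,-.059,0]); ga=-160.94
for u,v,z in [(374,213,.092),(338,245,.076),(434,279,.076),(511,214,.076)]:
    e=at(c,u,v,z)-h; print(((np.degrees(np.arctan2(e[1],e[0]))-ga+180)%360-180).round(1))
d=status.get_obs()['eef_pos']-h; print(.936*d[0]+.351*d[1],.351*d[0]-.936*d[1])
```

```text
-69.2
-68.6
-7.6
53.0
-0.2997366548653431 0.05615282496553724
```

```bash
python3 -m handwheel '[[[-1,5,-3,0,0,0,0],[-1,10,-6,0,0,0,0],[-1,15,-9,0,0,0,0],[-1,20,-11.5,0,0,0,0],[-1,22,-12.3,0,0,0,0],[-1,22,-12.3,1,0,0,0],[-1,22,-12.3,5,0,0,0],[-1,22,-12.3,9,0,0,0],[-1,22,-12.3,12,0,0,0],[-1,22,-12.3,12,0,0,0]]]'
python3 -m handwheel '[[[-1,-0.6,0.7,0,0,0,0],[-1,-1.1,1.5,0,0,0,0],[-1,-1.5,2.3,0,0,0,0],[-1,-1.9,3.1,0,0,0,0],[-1,-2.1,4,0,0,0,0],[-1,-2.3,4.9,0,0,0,0],[-1,-2.4,5.8,0,0,0,0],[-1,-2.5,6.7,0,0,0,0],[-1,-2.5,6.7,0,0,0,0]]]'
```

```text
time_s: 7.32
eef_pos: [0.526, -0.0249, 0.0384]
eef_rot: [-0.001, 0.984, 0.178, -0.003]
wrist_force: [-0.2, -0.5, 0.3]
opening: 0.002
grasp_force: 0.0
time_s: 8.45
eef_pos: [0.5298, -0.0971, 0.0413]
eef_rot: [0.0, 0.984, 0.178, 0.0]
wrist_force: [0.6, 0.1, -0.2]
opening: 0.003
grasp_force: 0.0
```

```bash
python3 -m handwheel '[[[-1,0,0.9,0,0,0,0],[-1,0.2,1.8,0,0,0,0],[-1,0.4,2.7,0,0,0,0],[-1,0.6,3.6,0,0,0,0],[-1,1,4.4,0,0,0,0],[-1,1.4,5.2,0,0,0,0],[-1,1.9,6,0,0,0,0],[-1,2.5,6.7,0,0,0,0],[-1,3,7.3,0,0,0,0],[-1,3.3,7.6,0,0,0,0]]]'
python3 -m handwheel '[[[-1,0.1,0.2,0,0,0,0],[-1,0.1,0.2,0,0,0,0],[-1,-0.8,-0.8,0,0,0,0],[-1,-0.8,-0.8,-4,0,0,0],[-1,-0.8,-0.8,-9,0,0,0],[-1,-6,-0.8,-12,0,0,0],[-1,-12,-0.8,-12,0,0,0],[-1,-17,-0.8,-12,0,0,0],[-1,-22,-0.8,-12,0,0,0],[-1,-22,-0.8,-12,0,0,0]]]'
python3 - <<'E'
from h import *
c=snap('top','t4.png')
o=status.get_obs(); print(o['eef_pos'],o['time_s'])
E
```

```text
time_s: 9.7
eef_pos: [0.5876, -0.1561, 0.0413]
eef_rot: [0.0, 0.984, 0.178, 0.0]
wrist_force: [-1.2, 1.0, 1.3]
opening: 0.003
grasp_force: 0.6
time_s: 10.95
eef_pos: [0.3755, -0.2256, 0.161]
eef_rot: [-0.0, 0.984, 0.177, -0.0]
wrist_force: [1.4, -0.5, 0.2]
opening: 0.001
grasp_force: 0.0
[ 0.37703925 -0.22553465  0.16135391] 11.0
```

View pics/t4.png

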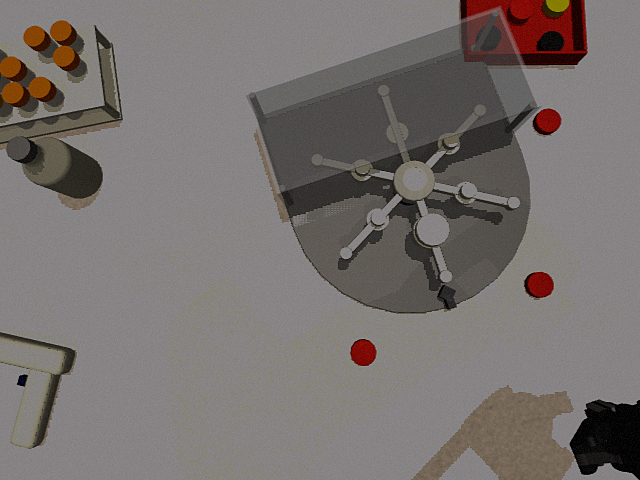

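The big cap is now at (432,230) and its stud at (446,277), right beside the pointer at (447,297). I'll check the angle and that it's at rest.

Run:
```python
from h import *
c=snap('top','t5.png'); a=cv2.imread('pics/t4.png')
print(np.abs(a.astype(int)-c['frame'])[60:300,280:540].mean())
h=np.array([.6262,-.059,0]); g=np.radians(-160.94); G=h[:2]+.066*np.array([np.cos(g),np.sin(g)])
p=at(c,432,230,.092); print('cap err mm',(p[:2]-G)*1000)
for u,v,z in [(432,230,.092),(446,277,.076)]:
    e=at(c,u,v,z)-h; print(np.degrees(np.arctan2(e[1],e[0]))+160.94)
```

```text
3.3932051282051283
cap err mm [1.30590693 1.65335603]
-1.0135510919925252
-0.7330825962234542
```

```bash
python3 -c "
from bench import ctrl; print(ctrl.hand_in())"
```

```text
the job is handed in; nothing more can be done
None
```

The big tube stands at the loading gate, its cap about 2 mm from the gate point and its spoke about 1° from the pointer; the arm is clear of the wheel, and the job was handed in at about 11 s (the hand-in returned no verdict).

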